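# Tip the offcuts and clip the tray up

## Robot

A 6-joint arm with a two-finger parallel gripper is mounted at the origin on the work surface. World frame = base frame: x ahead of the robot, y to its left, z up, the work surface at z = 0. Lengths are in m, angles in rad, forces in N, time in s.
With the tool pointing down it reaches from about 0.3 to 0.875 m from the base axis. Payload 6.4 kg.
Tool frame: the origin (TCP) lies midway between the tips of the shut fingers; the grasp point (between the pads) lies 19 mm behind it; z points along the fingers, y is the line along which they close (so a half turn about z gives the same grasp; the last joint's range is limited). The gripper opens to 85 mm and grips with 20 to 120 N. Pads are 22 mm wide; open, the fingers measure 114 mm over their backs; the gripper's body (76 mm by 85 mm) begins 54 mm behind the grasp point. The pads swing forward as they close: fully open they stand 13 mm farther back than shut.
Start: joints at [0.91, 0.181, 1.607, -0, 1.354, -0.206], TCP at [0.253, 0.517, 0.231] pointing down, gripper open.
Joint ranges: [-2.99, 2.99], [-0.89, 2.07], [0.3, 2.58], [-1.14, 4.28], [0, 2.63], [-3.12, 3.12]. Speed limits (rad/s): [2.57, 2.57, 3.01, 3.14, 3.14, 3.14].

## Interface

Orientations are given as a unit quaternion [w, x, y, z].
In Python, from bench import get_obs, camera, hand_in gives the robot as it stands.
- The arm moves only by the tool carry_out, never from a script. Its argument "plan" is a list that holds one entry, the list of rows, each a list of 7 numbers: the shift along the world's x, y, z in m, then the turn, a rotation vector about the world's x, y, z in rad, then the opening, from 0 (shut) to 1 (fully open). In form: [[[x, y, z, rx, ry, rz, hand], ...]]. A call has exactly 5 rows; each row is the pose to reach, as a shift and turn from the pose commanded when the call began; what a row does not reach only later rows make up. A row lasts 1/12 s, in which the tool goes at most 41.7 mm and 7.16 degrees, less where a joint would pass 70% of its speed; a pose out of reach is approached as far as the arm can. A call with a gripper value outside its range is refused whole. The fingers move at their own pace and stop on an object; the grip force is fixed at half the most. Time passes only in rows, so rows that repeat a pose let the fingers close, or fill a call up. It gives the time, the measured TCP pose, the force, the opening and the grip force at its end, in the units of the state.
- get_obs(): the state, without advancing time (a new reading comes with each control period).
- camera(name): name is "scene" or "top"; returns a dict with "pixels" (384x512x3 uint8, red, green, blue), "z_map" (384x512 float32, m along the optical axis (not along the pixel's ray), 0 where there is no reading), "camera_matrix" (3x3 intrinsics, pixels), "k1" (the pictures are not rectified: a ray, as slopes to the right and down, at radius r is drawn at 1 + k1 r^2 times it, then the intrinsics apply), "cam_to_world" (4x4, takes a point from camera to world coordinates). Camera axes: x right, y up, looking along -z (the intrinsics and any distortion apply to the point x, -y, -z); pixel columns grow to the right and rows downward; lengths in m; the calibration is good to about 2 mm. A picture is of the moment at which its call begins.
- hand_in(): hands the job in; it is judged then, once.
The state is a dict: "time_s": time; "q": joint angles; "dq": joint speeds; "joint_efforts": joint torques, N m; "eef_pos": TCP position; "eef_rot": TCP orientation; "wrist_force": force on the tool from outside, world axes, zero at the start; "torque": the same for the moment, N m; "opening": opening from 0.0 (shut) to 1.0 (fully open); "grasp_force": force on a finger pad.
Only numpy, scipy, OpenCV 4.12 (cv2) and the standard library are available. Lean on these libraries where they do the work, as an engineer would, in place of code of your own. Each camera call takes 0.05 s, during which the arm holds its last target. There are 200 camera calls.

## Task

Empty the hinged tray: swing it up by its bar handle until it stands upright against the post and all four steel offcuts have slid into the scrap box. Then take the sprung clip off the log rack and push it down over the top edge of the post and the tray's ear together, so that its jaw closes on both, upright and fully home, and holds the tray up. Leave the bottle, cup, jar and hammer where they are.

Things in the scene. Friction and masses are not known exactly. Their poses are not given: they have to be found in the camera images.
- station: Fixed tipping station. Origin on the table under the middle of the hinge line, z up, x from tray to scrap box. Grey open box: x 0 to 160, y -74 to 74 mm, walls 4 mm thick, 68 mm high (60 at the hinge side). Clip post: upright steel plate beside the box, x 4.5 to 8.5, y 76 to 122, z 0 to 193 mm. Two legs under the tray, x -80, y +-45 mm.
- tray (a joint): Angle of the aluminium tip tray: 0 = level, reaching away from the box; 1.57 (stop) = upright. Turns freely about station y through hinge, 0.28 kg; past about 1.5 it stays up by its weight, else falls back. Floor 124 mm wide, 110 mm long from the hinge line, 4 mm thick, underside in the plane of the hinge; walls 22 mm high at the sides and handle end, none at the hinge end.
- hinge (a point): Middle of the tray's hinge line, 78 mm above the table; the line runs along the station's y axis.
- tray_handle (a point): Middle of the tray's handle, a round steel bar 10 mm thick and 60 mm long, parallel to the hinge line, 148 mm from it and 12 mm above the plane of the tray's underside. 33 mm free gap between bar and tray wall. It can turn between the finger pads.
- tray_ear (a point): Middle of the outer (handle-end) edge of the tray's ear: a flat plate 4 mm thick that sticks out of the tray's +y side, 62 to 108 mm in y, 60 to 115 mm from the hinge line. With the tray up it lies against the tray side of the post (0.5 mm gap), tops level.
- post_top (a point): Where the clip goes: top edge of the post and raised ear (8.5 mm thick together), mid-thickness and mid-width (y) of the part shared by both, which is 32 mm wide (+-16 mm). 193 mm above the table. Axes as the station.
- box_in (a point): Centre of the scrap box's floor, inside. Inner size 152 x 140 mm. Axes as the station.
- rack: Fixed round log slice 124 mm across and 48 mm high with an upright steel strip in its middle on which the clip is parked: 8 mm thick (x), 60 mm long (y), top edge 120 mm above the table. Origin on the table at its centre, z up.
- clip: Loose steel spring clip like a big clothes peg, jaw down, grey grips up, 80 g. Origin on its pivot (pin 12 mm thick; this frame leans with the -x half when squeezed), z up, y along the pivot, x across the jaw. Jaw plates 22 mm wide, down to 42 mm below the pivot. Grips end in round bars 44 mm above it, 58 mm apart over the outsides, 26 mm wide.
- clip_arm (a joint): Opening of the clip's jaw: -0.1 = shut on nothing, about 0 = gripping 8 mm, 0.6 = grips squeezed to 30 mm over their outsides (takes about 13 N), jaw tips about 32 mm apart. Fully home, the pin rests on the edge of what is gripped, pivot 6 mm above it.
- chunk_a: Loose dark steel offcut, block 26 x 20 x 18 mm, origin at the centre of its underside.
- chunk_b: Loose dark steel offcut, block 22 x 22 x 22 mm, origin at the centre of its underside.
- chunk_c: Loose dark steel offcut, round slug 24 mm across and 20 mm high, origin at the centre of its underside.
- chunk_d: Loose dark steel offcut, block 28 x 18 x 16 mm, origin at the centre of its underside.
- oil: Bystander: standing grey bottle, 60 mm across, 200 mm high, origin under its centre.
- tin: Bystander: open steel cup, 66 mm across, 85 mm high, origin under its centre.
- jar: Bystander: low glass jar, 60 mm across, 70 mm high, origin under its centre.
- hammer: Bystander: hammer lying on the bench, 240 mm long along its x, origin under its middle.
Mind the look-alikes: they are no part of the job. What is shaped like the rack but red or yellow is not meant.

How it is judged:
By the outcome, as a careful person would: the job done as asked, in the order asked, and still so for the second after the job is handed in, with the robot touching nothing.
It also fails if it takes over 61 s, if anything falls off the work surface, if the arm or the gripper's body presses on something with over 40 N, if the wrist force passes 120 N, or if a joint passes its speed limit or range.

## Working session

There is one attempt and no reset: what is moved stays moved. The work goes in short steps, Python scripts to look and compute and a tool call to move; the robot and the scene stay as the last step left them, time stands still between calls to the robot, and variables do not carry over. Pictures are saved under pics/ and viewed, at most 10 in all, crops included, and the job is handed in when it is done.

Besides the shell and the picture viewer there is one more tool, called after "Emit:" as a command line: name --argument value ..., lists and objects as JSON in quotes. carry_out: Moves the arm, as the interface text tells. Its arguments: {"type":"object","properties":{"plan":{"type":"array","items":{"type":"array","items":{"type":"array","items":{"type":"number"}}}}},"required":["plan"]}

```bash
ls; mkdir -p pics
cat > h.py <<'E'
import numpy as np, cv2
from bench import get_obs, camera
def world(c):
    K=c["camera_matrix"];H,W=c["z_map"].shape
    u,v=np.meshgrid(np.arange(W),np.arange(H))
    p=np.stack([u,v],-1).astype(np.float64).reshape(-1,1,2)
    n=cv2.undistortPoints(p,K,np.array([c["k1"],0,0,0.])).reshape(H,W,2)
    z=c["z_map"]
    P=np.stack([n[...,0]*z,-n[...,1]*z,-z,np.ones_like(z)],-1)@c["cam_to_world"].T
    P[z==0]=np.nan
    return P[...,:3]
E
python3 - <<'E'
from h import *
o=get_obs();print(o)
for n in("scene","top"):
    c=camera(n);cv2.imwrite(f"pics/{n}0.png",c["pixels"][...,::-1]);np.savez(f"{n}0.npz",**c,P=world(c))
    print(n,c["cam_to_world"].round(3).tolist(),c["camera_matrix"].tolist(),c["k1"],(c["z_map"]==0).mean())
E
```

```text
pics
{'time_s': 0.0, 'q': array([ 9.09687672e-01,  1.81538858e-01,  1.60803800e+00, -6.25940698e-08,
        1.35379245e+00, -2.06297776e-01]), 'dq': array([-0.00055141,  0.00037555,  0.00018485, -0.00085208,  0.00272355,
        0.00037064]), 'joint_efforts': array([ 6.25713219e-04, -4.44860923e+01, -3.51343167e+01, -1.81563837e-04,
        8.99106759e-03,  3.95445443e-05]), 'eef_pos': array([0.25222177, 0.51610037, 0.23037089]), 'eef_rot': array([-3.73276253e-04,  2.25450427e-01,  9.74254236e-01, -8.06092048e-04]), 'wrist_force': array([0.19221454, 0.25782864, 0.09007269]), 'torque': array([ 0.037258  , -0.02811319, -0.00633723]), 'grasp_force': 0.0, 'opening': 0.9948794580852477}
scene [[-0.391, -0.671, 0.63, 1.24], [0.92, -0.285, 0.267, 0.296], [0.0, 0.685, 0.729, 0.919], [0.0, 0.0, 0.0, 1.0]] [[429.0985088839307, 0.0, 264.5123642435662], [0.0, 429.0985088839307, 193.497398781142], [0.0, 0.0, 1.0]] 0.01703854010831167 0.0038859049479166665
top [[0.017, 0.99, -0.14, 0.435], [-1.0, 0.015, -0.011, -0.02], [-0.009, 0.14, 0.99, 1.105], [0.0, 0.0, 0.0, 1.0]] [[355.1957059576797, 0.0, 251.0806655360943], [0.0, 355.1957059576797, 193.49730054095548], [0.0, 0.0, 1.0]] -0.04918519599738847 0.00421142578125
```

View pics/scene0.png

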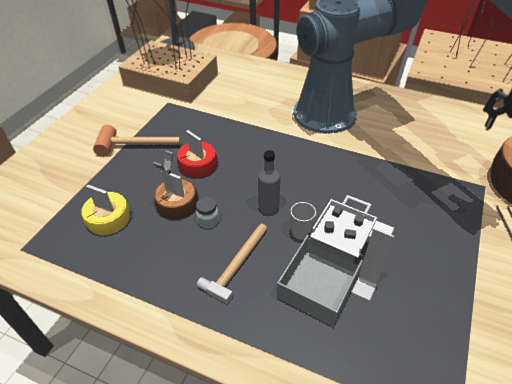

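View pics/top0.png

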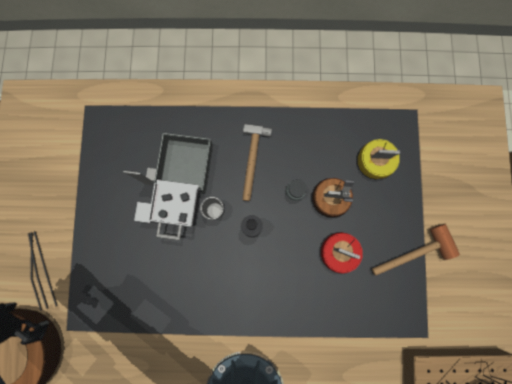

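Scene view: the candidates for the rack are yellow (105,212), red (197,158) and brown (175,197). Only the brown one is log-coloured and carries a clip; in the top view it is at (333,197), with yellow at (380,158) and red at (343,252). The tray is at (175,203) in the top view, its handle at (170,232), the post near (133,173) and the box at (187,155). I choose the brown rack.

Run:
```python
from h import *
T=np.load("top0.npz");S=np.load("scene0.npz")
def rep(name,m,P):
    q=P[m]; 
    r=cv2.minAreaRect((q[:,:2]*1000).astype(np.float32)); print(name,len(q),"mean",q.mean(0).round(4),"rect",np.round(r[0],1),np.round(r[1],1),round(r[2],2))
for nm,D in(("top",T),("scene",S)):
    P=D["P"];z=P[...,2];x=P[...,0];y=P[...,1]
    near=(x>.3)&(x<.75)&(y>.05)&(y<.4)
    rep(nm+" floor",near&(abs(z-.0815)<.004)&(x<.56),P)
    for lo,hi in((.06,.072),(.084,.096),(.096,.108),(.17,.2)): rep(f"{nm} z{lo}",near&(z>lo)&(z<hi),P)
    rk=(x>.35)&(x<.56)&(y<-.14)&(y>-.36)
    for lo,hi in((.044,.052),(.11,.123),(.123,.15),(.15,.19)): 
        m=rk&(z>lo)&(z<hi)
        if m.sum()>3: rep(f"{nm} rack z{lo}",m,P)
a=T["pixels"][120:250,115:245,::-1];b=T["pixels"][140:270,290:420,::-1];c=S["pixels"][140:240,140:240,::-1];d=S["pixels"][190:330,270:410,::-1]
f=lambda i:cv2.resize(i,(390,290),interpolation=cv2.INTER_CUBIC)
cv2.imwrite("pics/crop1.png",np.vstack([np.hstack([f(a),f(b)]),np.hstack([f(c),f(d)])]))
```

```text
top floor 1058 mean [0.5258 0.2342 0.0821] rect [521.2 200.9] [258.3  77.4] 89.31
top z0.06 236 mean [0.6627 0.1902 0.0668] rect [652.7 163.3] [268.6 207.6] 64.67
top z0.084 554 mean [0.5261 0.2168 0.0883] rect [526.3 206.7] [264.7 165.1] 83.66
top z0.096 412 mean [0.5299 0.2165 0.1001] rect [530.1 246.8] [184.3 160.8] 83.69
top z0.17 50 mean [0.615  0.3063 0.1866] rect [615.6 307.9] [46.5  4.3] 83.91
top rack z0.044 1329 mean [ 0.4447 -0.272   0.0491] rect [ 460.5 -274. ] [214.6 118.4] 7.88
top rack z0.11 64 mean [ 0.4118 -0.2805  0.12  ] rect [ 412.1 -280.3] [60.2  8.1] 70.03
top rack z0.123 8 mean [ 0.4149 -0.2743  0.1235] rect [ 413.2 -278.3] [57.4  6.8] 69.51
top rack z0.15 34 mean [ 0.5544 -0.266   0.1716] rect [ 554.9 -266.7] [21.8  9.9] 88.84
scene floor 960 mean [0.5231 0.2197 0.0819] rect [506.7 199.9] [106.4 257. ] 0.07
scene z0.06 509 mean [0.6285 0.1845 0.0661] rect [652.6 162.9] [269.3 211.3] 62.42
scene z0.084 700 mean [0.5301 0.2176 0.0893] rect [529.3 203.7] [262.8 167.5] 85.56
scene z0.096 531 mean [0.5417 0.2243 0.1001] rect [534.9 246.4] [185.5 157.4] 82.17
scene z0.17 180 mean [0.6183 0.3061 0.1835] rect [617.6 306.3] [45.2  6.8] 83.26
scene rack z0.044 695 mean [ 0.4465 -0.2684  0.0488] rect [ 462.4 -274.4] [211.2 115. ] 7.48
scene rack z0.11 71 mean [ 0.4164 -0.2801  0.118 ] rect [ 414.2 -280.7] [63.1 11.9] 69.2
scene rack z0.15 38 mean [ 0.5567 -0.2682  0.1692] rect [ 555.2 -268.9] [ 9.7 23.7] 0.59
```

View pics/crop1.png

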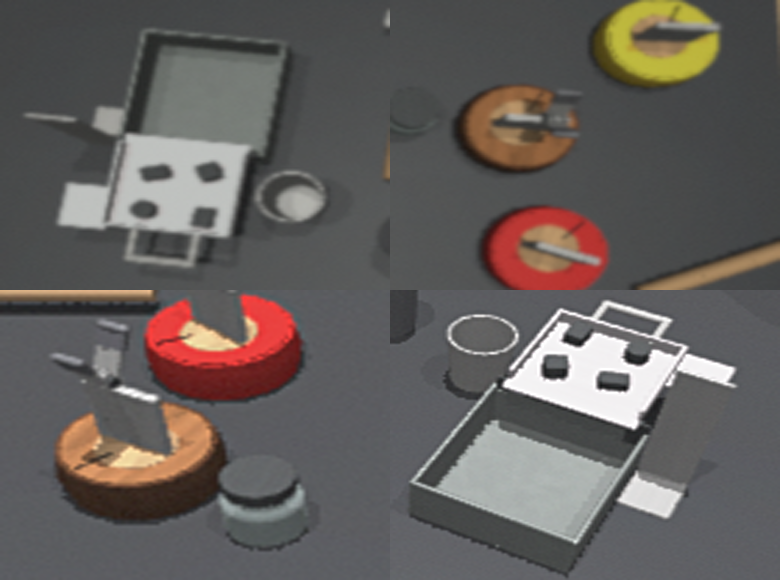

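The crop shows the brown rack with the clip on its strip, nearer the -y end; its grip bars are at top pixels (348,184) and (348,198). The post is at top (130,173), and the tin sits just beside the tray. Next I refine the station and clip poses.

Run:
```python
from h import *
T=np.load("top0.npz");S=np.load("scene0.npz")
np.set_printoptions(precision=1,suppress=True,linewidth=200)
# station refinement
yaw=np.radians(-6.2);R=np.array([[np.cos(yaw),-np.sin(yaw)],[np.sin(yaw),np.cos(yaw)]]);O=np.array([.5993,.2093])
for n,D in(("top",T),("scene",S)):
    P=D["P"];s=(P[...,:2]-O)@R*1000;z=P[...,2]*1000
    sx,sy=s[...,0],s[...,1]
    def st(nm,m,w): print(n,nm,m.sum(),"n; mean",sx[m].mean(),sy[m].mean(),z[m].mean(),"x pct",np.percentile(sx[m],[3,97]),"y",np.percentile(sy[m],[3,97]))
    st("handle",(sx<-120)&(sx>-165)&(abs(sy)<20)&(z>75)&(z<105),0)
    st("farwall",(sx>140)&(sx<175)&(abs(sy)<60)&(z>60)&(z<75),0)
    for sg in(1,-1): st("side%d"%sg,(sx>40)&(sx<140)&(abs(sy-sg*74)<14)&(z>62)&(z<75),0)
    for a,b in((76,90),(108,122)): st("post",(sx>-5)&(sx<18)&(sy>a)&(sy<b)&(z>175),0)
    C=np.array([.414,-.280]);a=np.radians(-20);Q=np.array([[np.cos(a),-np.sin(a)],[np.sin(a),np.cos(a)]])
    s2=(P[...,:2]-C)@Q*1000;m=(abs(s2).max(-1)<70)&(z>126)
    print("clip pts",np.c_[s2[m],z[m],np.argwhere(m)[:,::-1]])
P=S["P"];rk=(P[...,0]>.33)&(P[...,0]<.5)&(P[...,1]<-.2)&(P[...,1]>-.37)
a=T["z_map"];print("zero px top",np.argwhere((a==0))[::8][:20].tolist())
tin=T["P"];
for nm,D in(("top",T),("scene",S)):
    P=D["P"];m=(abs(P[...,0]-.50)<.06)&(abs(P[...,1]-.11)<.06)&(abs(P[...,2]-.085)<.006);print(nm,"tin",m.sum(),P[m].mean(0)*1000,P[m].min(0)*1000,P[m].max(0)*1000)
```

```text
top handle 48 n; mean -149.745758740496 -0.5393110316922162 94.36810079457639 x pct [-154.5 -145.2] y [-18.5  18. ]
top farwall 74 n; mean 156.38877220816144 0.6435555464691969 66.68947796194198 x pct [154.1 159. ] y [-56.4  55.5]
top side1 59 n; mean 88.17123141307106 71.09828027016567 67.23875123912107 x pct [ 43.4 134.6] y [68.8 73.8]
top side-1 53 n; mean 88.97501270866327 -73.50136648941509 67.5917843053852 x pct [ 44.1 133.5] y [-75.5 -71.4]
top post 14 n; mean 5.38533938822401 82.47901009858843 188.5101519418686 x pct [3.6 7.4] y [76.7 89.6]
top post 12 n; mean 5.451489198367281 114.49389264670351 189.42853165969905 x pct [4.1 7.5] y [108.9 119.7]
clip pts []
scene handle 60 n; mean -145.56988866366683 0.17488817311840693 92.89130401728973 x pct [-151.  -141.9] y [-17.9  19. ]
scene farwall 176 n; mean 158.61738693124326 1.6812522803042704 66.00093531241285 x pct [155.1 161.1] y [-55.2  56.8]
scene side1 80 n; mean 92.82308958358347 70.69801694893708 67.57342455988426 x pct [ 43.8 137.9] y [68.6 72.6]
scene side-1 74 n; mean 91.84068612092959 -72.65096631627452 66.96157062704906 x pct [ 46.1 134.2] y [-75.  -70.8]
scene post 46 n; mean 8.390904593762224 83.06362908025629 185.57005670892462 x pct [ 5.2 10. ] y [76.6 89.5]
scene post 41 n; mean 8.343582942625014 114.85801270569696 185.9970372434015 x pct [ 5.5 10.6] y [108.9 120.6]
clip pts []
zero px top [[0, 160], [2, 142], [4, 257], [9, 12], [12, 504], [18, 47], [22, 98], [25, 511], [28, 153], [30, 345], [34, 433], [38, 280], [41, 177], [43, 362], [49, 36], [53, 284], [54, 295], [57, 93], [60, 198], [63, 68]]
top tin 152 [526.1 139.1  83.7] [482.   71.6  79. ] [558.5 169.9  90.6]
scene tin 211 [524.1 138.3  83. ] [482.8  71.4  79.2] [560.  170.   90.9]
```

Run:
```python
from h import *
T=np.load("top0.npz");S=np.load("scene0.npz")
np.set_printoptions(precision=1,suppress=True,linewidth=200)
for n,D,(u0,u1,v0,v1) in(("top",T,(312,360,174,220)),("scene",S,(148,205,145,220))):
    P=D["P"]*1000;m=np.zeros(P.shape[:2],bool);m[v0:v1,u0:u1]=1
    hsv=cv2.cvtColor(D["pixels"],cv2.COLOR_RGB2HSV)
    z=P[...,2];m&=(abs(P[...,0]-550)<120)&(P[...,1]<-140)&(P[...,1]>-330)
    r=lambda q:(lambda t:(np.round(t[0],1),np.round(t[1],1),round(t[2],1)))(cv2.minAreaRect(q[:,:2].astype(np.float32)))
    k=m&(abs(z-48)<4);print(n,"log",k.sum(),P[k].mean(0),r(P[k]))
    (cx,cy),rad=cv2.minEnclosingCircle(P[k][:,:2].astype(np.float32));print("circle",cx,cy,rad)
    for lo,hi in((105,116),(116,124),(124,140),(140,160),(160,182)):
        k=m&(z>lo)&(z<hi)
        if k.sum()>3: print(lo,k.sum(),P[k].mean(0),r(P[k]))
    k=m&(z>160);print(np.c_[P[k],np.argwhere(k)[:,::-1]])
```

```text
top log 854 [ 576.  -247.2   48.8] (array([ 579.2, -253.4]), array([114.2, 112.7]), 44.1)
circle 579.649658203125 -254.5231170654297 58.82295608520508
105 12 [ 578.  -240.6  111.1] (array([ 581.2, -241.3]), array([33.5, 15.4]), 82.8)
116 44 [ 580.2 -245.4  120.4] (array([ 579.6, -254.2]), array([59. , 16.8]), 76.1)
124 56 [ 579.7 -267.7  133.2] (array([ 579.5, -268.7]), array([21.2, 19.5]), 83.3)
140 58 [ 583.  -268.2  149.7] (array([ 579.2, -268.8]), array([22.6, 39.8]), 86.4)
160 81 [ 581.7 -269.   170.2] (array([ 578.6, -269. ]), array([23. , 58.5]), 85.6)
[[ 607.1 -260.5  170.6  345.   180. ]
 [ 606.9 -262.8  172.2  346.   180. ]
 [ 606.6 -265.   173.8  347.   180. ]
 [ 607.1 -268.3  171.5  348.   180. ]
 [ 606.6 -270.3  174.3  349.   180. ]
 [ 606.5 -272.8  174.9  350.   180. ]
 [ 607.4 -276.6  170.7  351.   180. ]
 [ 603.9 -259.8  173.1  345.   181. ]
 [ 604.4 -263.1  170.8  346.   181. ]
 [ 604.1 -265.3  172.6  347.   181. ]
 [ 603.8 -267.4  174.6  348.   181. ]
 [ 603.8 -270.   175.1  349.   181. ]
 [ 604.  -273.   173.8  350.   181. ]
 [ 604.  -275.5  174.4  351.   181. ]
 [
[... 5797 characters left out ...]
  159.   164. ]
 [ 603.7 -263.8  172.1  160.   164. ]
 [ 604.6 -259.7  174.5  161.   164. ]
 [ 605.7 -279.   164.8  155.   165. ]
 [ 608.1 -273.5  168.9  156.   165. ]
 [ 607.7 -270.6  169.6  157.   165. ]
 [ 607.9 -267.3  171.   158.   165. ]
 [ 606.4 -265.3  170.5  159.   165. ]
 [ 607.4 -261.2  172.8  160.   165. ]
 [ 606.  -259.3  172.3  161.   165. ]
 [ 603.5 -275.2  160.8  157.   166. ]
 [ 606.3 -269.5  165.3  158.   166. ]
 [ 608.6 -264.2  169.2  159.   166. ]
 [ 608.7 -260.9  170.5  160.   166. ]
 [ 602.7 -262.9  164.7  161.   166. ]
 [ 602.8 -259.6  166.   162.   166. ]
 [ 603.5 -266.3  160.6  160.   167. ]
 [ 605.6 -261.2  164.3  161.   167. ]
 [ 602.  -261.1  161.3  162.   167. ]]
```

Emit:
carry_out --plan '[[[0.02,-0.0293,0,0,0,-0.1225,0.36],[0.04,-0.0586,0,0,0,-0.245,0.36],[0.06,-0.0879,0,0,0,-0.3675,0.36],[0.08,-0.1172,0,0,0,-0.49,0.36],[0.1,-0.1465,0,0,0,-0.6125,0.36]]]'

```text
time_s: 0.52
eef_pos: [0.3528, 0.3686, 0.2309]
eef_rot: [-0.0, 0.511, 0.86, -0.0]
wrist_force: [1.2, -0.6, 0.3]
opening: 0.363
grasp_force: 0.0
```

Emit:
carry_out --plan '[[[0.02,-0.0293,0,0,0,-0.1225,0.36],[0.04,-0.0586,0,0,0,-0.245,0.36],[0.06,-0.0879,0,0,0,-0.3675,0.36],[0.08,-0.1172,0,0,0,-0.49,0.36],[0.1,-0.1465,0,0,0,-0.6125,0.36]]]'

```text
time_s: 0.93
eef_pos: [0.453, 0.2219, 0.231]
eef_rot: [-0.0, 0.747, 0.665, -0.0]
wrist_force: [0.4, 1.2, -0.2]
opening: 0.358
grasp_force: 0.0
```

Emit:
carry_out --plan '[[[0,0,-0.02,0,0,0,0.36],[0,0,-0.05,0,0,0,0.36],[0,0,-0.08,0,0,0,0.36],[0,0,-0.1,0,0,0,0.36],[0,0,-0.1,0,0,0,0.36]]]'

```text
time_s: 1.35
eef_pos: [0.4489, 0.2225, 0.1264]
eef_rot: [-0.002, 0.745, 0.667, -0.004]
wrist_force: [-1.7, 0.3, -0.8]
opening: 0.362
grasp_force: 0.0
```

Run:
```python
from h import *
o=get_obs();print(o["eef_pos"],o["dq"].round(3))
c=camera("scene");np.savez("s1.npz",**c);cv2.imwrite("pics/s1.png",cv2.resize(c["pixels"][140:320,250:430,::-1],(720,600)))
t=camera("top");cv2.imwrite("pics/t1.png",t["pixels"][...,::-1]);o=get_obs();print(o["eef_pos"])
```

```text
[0.44887883 0.22245359 0.12643008] [ 0.007 -0.05  -0.059  0.001  0.075 -0.001]
[0.45205363 0.22344023 0.13094445]
```

View pics/s1.png

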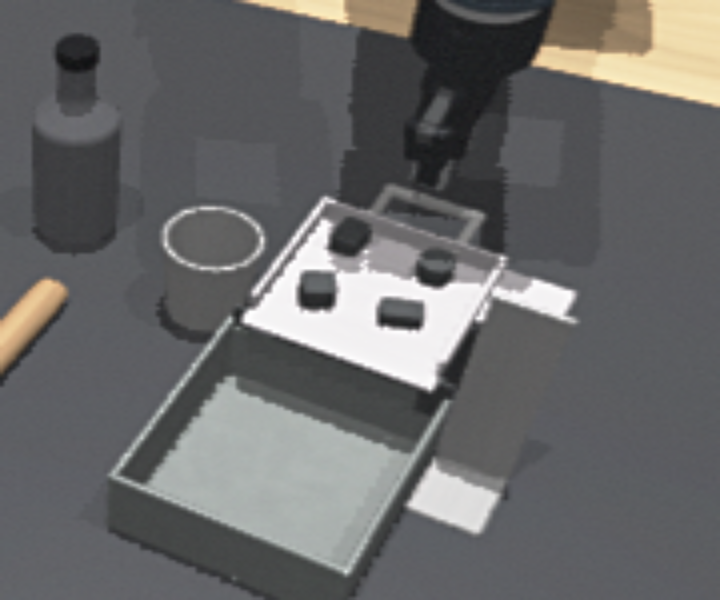

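The picture shows the gripper above the bar, at about crop pixel (430,190), with the fingers astride it. Now I lower it and grip.

Emit:
carry_out --plan '[[[0,0,-0.015,0,0,0,0.36],[0,0,-0.03,0,0,0,0.36],[0,0,-0.045,0,0,0,0.36],[-0.001,0,-0.058,0,0,0,0.36],[-0.001,0,-0.058,0,0,0,0.36]]]'

```text
time_s: 1.87
eef_pos: [0.4512, 0.2236, 0.073]
eef_rot: [-0.0, 0.744, 0.668, -0.0]
wrist_force: [-0.3, -0.0, 0.8]
opening: 0.361
grasp_force: 0.0
```

Emit:
carry_out --plan '[[[0,0,0,0,0,0,0.25],[0,0,0,0,0,0,0.15],[0,0,0,0,0,0,0.0],[0,0,0,0,0,0,0],[0,0,0,0,0,0,0]]]'

```text
time_s: 2.28
eef_pos: [0.4509, 0.2242, 0.075]
eef_rot: [-0.001, 0.745, 0.668, -0.0]
wrist_force: [-8.1, 0.2, 9.3]
opening: 0.094
grasp_force: 58.6
```

Run:
```python
import numpy as np
f=lambda t:(lambda p,u:np.array([u*.9942,-u*.108,.1485*np.sin(p)-.012]))(np.radians(t+4.635),.148-.1485*np.cos(np.radians(t+4.635)))
b=np.zeros(3)
for c in range(6):
    print([[*np.round(f(3*(5*c+k))-f(15*c),4),0,0,0,0] for k in range(1,6)])
```

```text
[[np.float64(0.0008), np.float64(-0.0001), np.float64(0.0077), 0, 0, 0, 0], [np.float64(0.0021), np.float64(-0.0002), np.float64(0.0154), 0, 0, 0, 0], [np.float64(0.0037), np.float64(-0.0004), np.float64(0.023), 0, 0, 0, 0], [np.float64(0.0057), np.float64(-0.0006), np.float64(0.0305), 0, 0, 0, 0], [np.float64(0.0081), np.float64(-0.0009), np.float64(0.0379), 0, 0, 0, 0]]
[[np.float64(0.0028), np.float64(-0.0003), np.float64(0.0073), 0, 0, 0, 0], [np.float64(0.0059), np.float64(-0.0006), np.float64(0.0143), 0, 0, 0, 0], [np.float64(0.0095), np.float64(-0.001), np.float64(0.0213), 0, 0, 0, 0], [np.float64(0.0134), np.float64(-0.0015), np.float64(0.028), 0, 0, 0, 0], [np.float64(0.0176), np.float64(-0.0019), np.float64(0.0345), 0, 0, 0, 0]]
[[np.float64(0.0046), np.float64(-0.0005), np.float64(0.0063), 0, 0, 0, 0], [np.float64(0.0094), np.float64(-0.001), np.float64(0.0123), 0, 0, 0, 0], [np.float64(0.0146), np.float64(-0.0016), np.float64(0.0181), 0, 0, 0, 0], [np.float64(0.0201), np.float64(-0.0022), np.float64(0.0236), 0, 0, 0, 0], [np.float64(0.0259), np.float64(-0.0028), np.float6
[... 445 characters left out ...]
oat64(0.0031), 0, 0, 0, 0], [np.float64(0.0143), np.float64(-0.0016), np.float64(0.0059), 0, 0, 0, 0], [np.float64(0.0216), np.float64(-0.0024), np.float64(0.0083), 0, 0, 0, 0], [np.float64(0.0291), np.float64(-0.0032), np.float64(0.0103), 0, 0, 0, 0], [np.float64(0.0367), np.float64(-0.004), np.float64(0.0119), 0, 0, 0, 0]]
[[np.float64(0.0076), np.float64(-0.0008), np.float64(0.0012), 0, 0, 0, 0], [np.float64(0.0153), np.float64(-0.0017), np.float64(0.002), 0, 0, 0, 0], [np.float64(0.023), np.float64(-0.0025), np.float64(0.0024), 0, 0, 0, 0], [np.float64(0.0308), np.float64(-0.0033), np.float64(0.0024), 0, 0, 0, 0], [np.float64(0.0385), np.float64(-0.0042), np.float64(0.0019), 0, 0, 0, 0]]
```

Emit:
carry_out --plan '[[[0.001,0,0.008,0,0,0,0],[0.002,0,0.0155,0,0,0,0],[0.004,-0.0005,0.023,0,0,0,0],[0.006,-0.0005,0.0305,0,0,0,0],[0.008,-0.001,0.038,0,0,0,0]]]'

```text
time_s: 2.7
eef_pos: [0.4582, 0.2233, 0.112]
eef_rot: [-0.001, 0.745, 0.668, -0.001]
wrist_force: [-6.0, 5.7, -1.8]
opening: 0.089
grasp_force: 58.5
```

Emit:
carry_out --plan '[[[0.003,0,0.0075,0,0,0,0],[0.006,-0.0005,0.0145,0,0,0,0],[0.0095,-0.001,0.0215,0,0,0,0],[0.0135,-0.0015,0.028,0,0,0,0],[0.0175,-0.002,0.0345,0,0,0,0]]]'

```text
time_s: 3.12
eef_pos: [0.4745, 0.2214, 0.1466]
eef_rot: [-0.002, 0.744, 0.668, -0.002]
wrist_force: [-11.8, 3.1, 3.5]
opening: 0.092
grasp_force: 58.5
```

Emit:
carry_out --plan '[[[0.0045,-0.0005,0.0065,0,0,0,0],[0.0095,-0.001,0.0125,0,0,0,0],[0.0145,-0.0015,0.018,0,0,0,0],[0.02,-0.002,0.0235,0,0,0,0],[0.026,-0.003,0.0285,0,0,0,0]]]'

```text
time_s: 3.53
eef_pos: [0.4992, 0.2186, 0.1764]
eef_rot: [-0.003, 0.744, 0.668, -0.003]
wrist_force: [-23.9, 4.1, 21.0]
opening: 0.084
grasp_force: 59.7
```

Emit:
carry_out --plan '[[[0.006,-0.0005,0.005,0,0,0,0],[0.0125,-0.0015,0.0095,0,0,0,0],[0.019,-0.002,0.0135,0,0,0,0],[0.0255,-0.003,0.0175,0,0,0,0],[0.0325,-0.0035,0.021,0,0,0,0]]]'

```text
time_s: 3.95
eef_pos: [0.536, 0.2146, 0.2008]
eef_rot: [0.001, 0.744, 0.668, 0.001]
wrist_force: [-13.2, -0.8, 19.3]
opening: 0.089
grasp_force: 61.2
```

Emit:
carry_out --plan '[[[0.007,-0.001,0.003,0,0,0,0],[0.0145,-0.0015,0.006,0,0,0,0],[0.0215,-0.0025,0.0085,0,0,0,0],[0.029,-0.003,0.0105,0,0,0,0],[0.0365,-0.004,0.012,0,0,0,0]]]'

```text
time_s: 4.37
eef_pos: [0.5739, 0.2101, 0.2112]
eef_rot: [0.001, 0.745, 0.667, 0.002]
wrist_force: [-2.8, 0.4, 6.7]
opening: 0.087
grasp_force: 62.2
```

Emit:
carry_out --plan '[[[0.0075,-0.001,0.001,0,0,0,0],[0.0155,-0.0015,0.002,0,0,0,0],[0.023,-0.0025,0.0025,0,0,0,0],[0.031,-0.0035,0.0025,0,0,0,0],[0.0385,-0.004,0.002,0,0,0,0]]]'

```text
time_s: 4.78
eef_pos: [0.6105, 0.206, 0.2112]
eef_rot: [-0.0, 0.745, 0.668, -0.0]
wrist_force: [-44.9, -0.7, 34.1]
opening: 0.085
grasp_force: 68.2
```

Run:
```python
from h import *
c=camera("scene");t=camera("top");o=get_obs();print(o["eef_pos"],o["wrist_force"].round(1))
a=cv2.resize(c["pixels"][140:320,250:430,::-1],(400,400));b=cv2.resize(t["pixels"][110:260,110:260,::-1],(400,400))
cv2.imwrite("pics/s2.png",np.hstack([a,b]))
```

```text
[0.60997117 0.20599499 0.21141251] [-12.7   0.1  13. ]
```

View pics/s2.png

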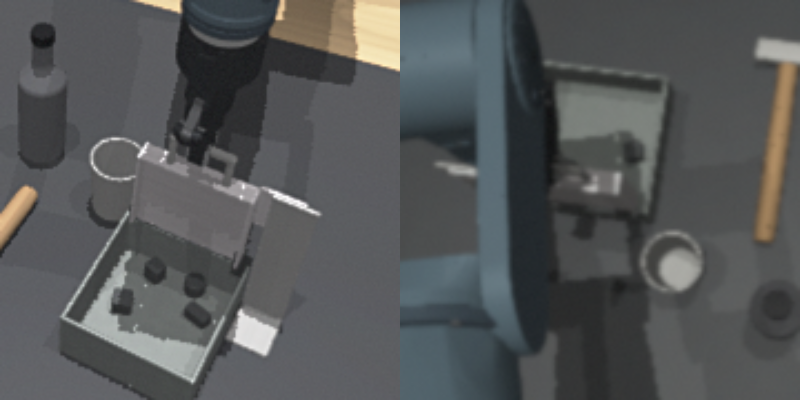

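All four offcuts lie in the box, at crop pixels (155,268), (195,285), (122,300) and (197,315), and the tray stands upright beside the post. I release it and rise.

Emit:
carry_out --plan '[[[0,0,0,0,0,0,0.15],[0,0,0,0,0,0,0.25],[0,0,0,0,0,0,0.36],[0,0,0.02,0,0,0,0.36],[0,0,0.04,0,0,0,0.36]]]'

```text
time_s: 5.3
eef_pos: [0.6099, 0.2056, 0.2479]
eef_rot: [-0.001, 0.745, 0.667, -0.001]
wrist_force: [0.1, -0.3, -0.1]
opening: 0.359
grasp_force: 0.0
```

Emit:
carry_out --plan '[[[0,0,0.03,0,0,0,0.6],[0,0,0.06,0,0,0,1],[0,-0.03,0.08,0,0,0,1],[0,-0.07,0.08,0,0,0,1],[0,-0.11,0.08,0,0,0,1]]]'

```text
time_s: 5.72
eef_pos: [0.6116, 0.0956, 0.3318]
eef_rot: [0.002, 0.744, 0.668, 0.002]
wrist_force: [0.9, -0.0, -0.9]
opening: 1.003
grasp_force: 0.0
```

Emit:
carry_out --plan '[[[-0.005,-0.04,0,0,0,0,1],[-0.01,-0.08,0,0,0,0.01,1],[-0.015,-0.12,0,0,0,0.02,1],[-0.02,-0.16,0,0,0,0.03,1],[-0.025,-0.2,0,0,0,0.035,1]]]'

```text
time_s: 6.13
eef_pos: [0.5853, -0.1061, 0.3295]
eef_rot: [0.001, 0.733, 0.681, 0.0]
wrist_force: [0.2, 0.7, 0.2]
opening: 1.005
grasp_force: 0.0
```

Emit:
carry_out --plan '[[[-0.005,-0.04,0,0,0,0,1],[-0.007,-0.08,0,0,0,0,1],[-0.007,-0.12,0,0,0,0,1],[-0.007,-0.15,0,0,0,0,1],[-0.007,-0.165,0,0,0,0,1]]]'

```text
time_s: 6.55
eef_pos: [0.5779, -0.2734, 0.3289]
eef_rot: [0.001, 0.734, 0.679, -0.001]
wrist_force: [0.8, 0.1, 0.3]
opening: 1.003
grasp_force: 0.0
```

Run:
```python
from h import *
for n in("top","scene"):
    c=camera(n);P=world(c);z=P[...,2]
    yaw=np.radians(-6.2);R=np.array([[np.cos(yaw),-np.sin(yaw)],[np.sin(yaw),np.cos(yaw)]]);O=np.array([.5992,.2082])
    s=(P[...,:2]-O)@R*1000
    for a,b in((70,106),(109,122)):
        m=(s[...,0]>-20)&(s[...,0]<30)&(s[...,1]>a)&(s[...,1]<b)&(z>.186);
        if m.sum(): print(n,"top edge y",a,m.sum(),s[m].mean(0).round(1),np.percentile(s[m][:,0],[3,97]).round(1),z[m].max().round(4))
    m=(abs(s[...,0]-12)<25)&(abs(s[...,1])<28)&(z>.21)&(z<.245); print("handle",m.sum(),s[m].mean(0).round(1),z[m].mean().round(4))
    q=(np.abs(P[...,0]-.579)<.045)&(np.abs(P[...,1]+.269)<.03)&(z>.16)&(z<.19); print("clip",q.sum(),(P[q].mean(0)*1000).round(1))
    if n=="scene":cv2.imwrite("pics/s3.png",c["pixels"][...,::-1])
o=get_obs();print(o["eef_pos"],o["eef_rot"].round(4),o["opening"])
```

```text
top top edge y 70 41 [ 2.9 88.3] [-0.8  7.2] 0.1965
top top edge y 109 10 [  6.  116.4] [4.4 7.8] 0.1961
handle 86 [10.2 -0.6] 0.2298
clip 37 [ 602.2 -268.2  170. ]
scene top edge y 70 82 [ 5.6 88.9] [0.  9.7] 0.1949
scene top edge y 109 21 [  7.9 115.7] [ 5. 10.] 0.1944
handle 128 [13.8 -0.7] 0.2279
clip 84 [ 576.8 -268.7  169.2]
[ 0.57811919 -0.27180491  0.32862658] [-1.000e-04  7.341e-01  6.791e-01 -3.000e-04] 1.002430010754651
```

View pics/s3.png

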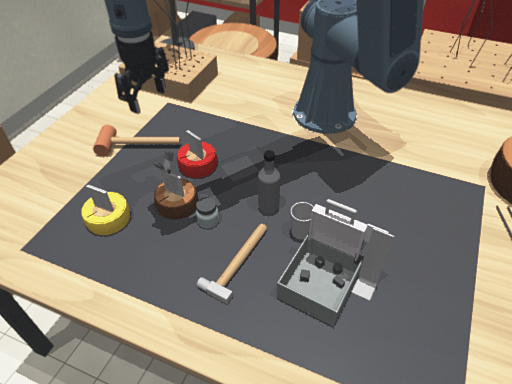

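The tray holds by itself, and the clip still sits on the brown rack with the gripper above it. I go down on the clip and squeeze.

Emit:
carry_out --plan '[[[0.001,0.003,-0.03,0,0,0,1],[0.001,0.003,-0.06,0,0,0,1],[0.001,0.003,-0.09,0,0,0,1],[0.001,0.003,-0.11,0,0,0,1],[0.001,0.003,-0.12,0,0,0,1]]]'

```text
time_s: 7.07
eef_pos: [0.5785, -0.2631, 0.2056]
eef_rot: [-0.003, 0.732, 0.681, -0.0]
wrist_force: [-1.5, 0.1, 0.1]
opening: 1.002
grasp_force: 0.0
```

Emit:
carry_out --plan '[[[0,0,-0.02,0,0,0,1],[0,0,-0.04,0,0,0,1],[0,0,-0.055,0,0,0,1],[0,0,-0.06,0,0,0,1],[0,0,-0.06,0,0,0,1]]]'

```text
time_s: 7.48
eef_pos: [0.5794, -0.2646, 0.1485]
eef_rot: [-0.001, 0.732, 0.681, -0.0]
wrist_force: [0.2, 0.7, -0.7]
opening: 1.001
grasp_force: 0.0
```

Emit:
carry_out --plan '[[[0,0,0,0,0,0,0.85],[0,0,0,0,0,0,0.75],[0,0,0,0,0,0,0.68],[0,0,0,0,0,0,0.6],[0,0,0,0,0,0,0.6]]]'

```text
time_s: 7.9
eef_pos: [0.5809, -0.2669, 0.1528]
eef_rot: [0.002, 0.733, 0.68, 0.0]
wrist_force: [-3.2, 1.1, 10.8]
opening: 0.603
grasp_force: 10.6
```

Emit:
carry_out --plan '[[[0,0,0.001,0,0,0,0.55],[0,0,0.002,0,0,0,0.5],[0,0,0.003,0,0,0,0.45],[0,0,0.004,0,0,0,0.4],[0,0,0.005,0,0,0,0.36]]]'

```text
time_s: 8.32
eef_pos: [0.5825, -0.2673, 0.1589]
eef_rot: [0.004, 0.733, 0.68, 0.001]
wrist_force: [2.3, 0.6, 5.0]
opening: 0.361
grasp_force: 12.1
```

Emit:
carry_out --plan '[[[0,0,0,0,0,0,0.36],[0,0,0,0,0,0,0.36],[0,0,0,0,0,0,0.36],[0,0,0,0,0,0,0.36],[0,0,0,0,0,0,0.36]]]'

```text
time_s: 8.73
eef_pos: [0.5825, -0.2673, 0.1587]
eef_rot: [0.004, 0.733, 0.68, 0.001]
wrist_force: [2.6, 0.9, 9.8]
opening: 0.364
grasp_force: 13.0
```

Run:
```python
from h import *
c=camera("scene");t=camera("top");o=get_obs();print(o["eef_pos"],o["wrist_force"].round(1),o["opening"],o["grasp_force"])
a=cv2.resize(c["pixels"][120:240,120:240,::-1],(400,400),interpolation=2);b=cv2.resize(t["pixels"][140:260,290:410,::-1],(400,400),interpolation=2)
cv2.imwrite("pics/s4.png",np.hstack([a,b]))
```

```text
[ 0.58253348 -0.26724833  0.15876173] [ 1.5  1.7 10.6] 0.36029762686454286 13.034880459308624
```

View pics/s4.png

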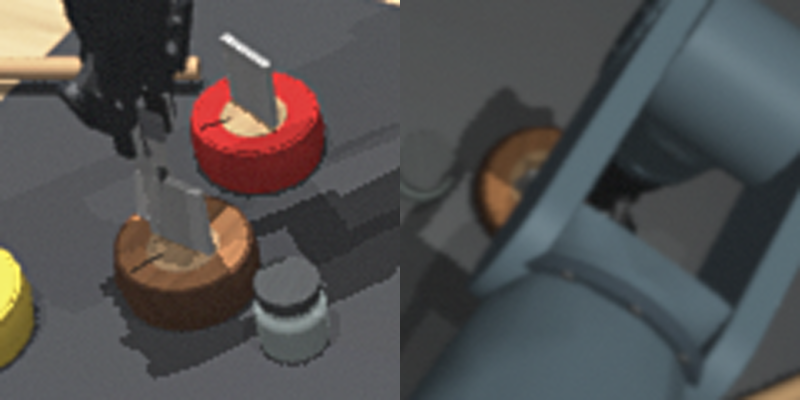

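The clip is squeezed at crop (150,140) with its jaw open. I lift.

Emit:
carry_out --plan '[[[0,0,0.01,0,0,0,0.36],[0,0,0.02,0,0,0,0.36],[0,0,0.035,0,0,0,0.36],[0,0,0.05,0,0,0,0.36],[0,0,0.065,0,0,0,0.36]]]'

```text
time_s: 9.25
eef_pos: [0.5794, -0.266, 0.2206]
eef_rot: [-0.0, 0.733, 0.68, -0.0]
wrist_force: [0.6, 0.6, -0.5]
opening: 0.36
grasp_force: 11.0
```

Emit:
carry_out --plan '[[[0,0,0.03,0,0,0,0.36],[0,0,0.06,0,0,0,0.36],[0,0,0.09,0,0,0,0.36],[0,0,0.115,0,0,0,0.36],[0,0,0.125,0,0,0,0.36]]]'

```text
time_s: 9.67
eef_pos: [0.5805, -0.2667, 0.3501]
eef_rot: [0.004, 0.733, 0.68, 0.001]
wrist_force: [0.2, -0.5, 0.1]
opening: 0.362
grasp_force: 11.0
```

Run:
```python
from h import *
c=camera("scene");t=camera("top");o=get_obs();print(o["eef_pos"],o["eef_rot"].round(4),o["wrist_force"].round(1),o["opening"],o["grasp_force"])
np.savez("s5.npz",**c,P=world(c),e=o["eef_pos"])
P=world(c)
a=cv2.resize(c["pixels"][20:220,60:260,::-1],(600,600),interpolation=2)
cv2.imwrite("pics/s5.png",a)
m=(abs(P[...,0]-.58)<.04)&(abs(P[...,1]+.268)<.03)&(P[...,2]>.13)&(P[...,2]<.3)
q=P[m]*1000
for lo in range(180,300,8):
    k=q[(q[:,2]>=lo)&(q[:,2]<lo+8)]
    if len(k): print(lo,len(k),k.min(0).round(1),k.max(0).round(1))
```

```text
[ 0.58033459 -0.26646505  0.34734691] [2.500e-03 7.328e-01 6.805e-01 5.000e-04] [ 0.2 -0.1 -1.3] 0.36328262586849047 10.99398136138916
276 27 [ 560.3 -282.5  277.9] [ 598.7 -260.6  283.9]
284 48 [ 560.8 -282.4  284.1] [ 598.7 -257.8  291.9]
292 40 [ 563.8 -282.2  292.5] [ 596.9 -258.   300. ]
```

View pics/s5.png

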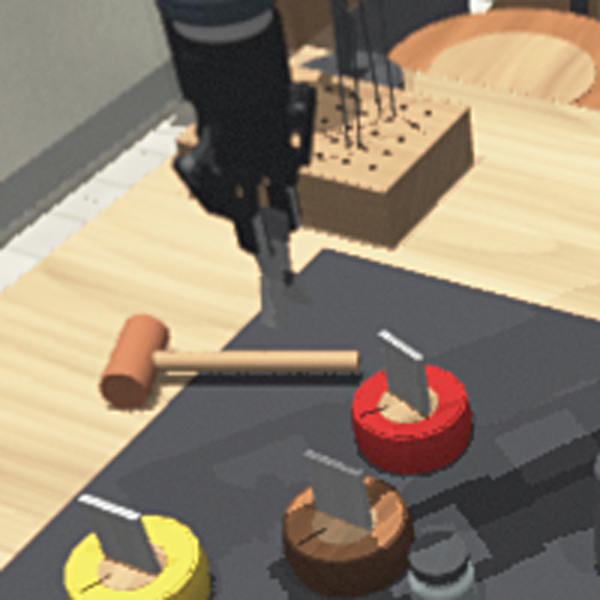

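The clip hangs straight in the gripper, its jaw at crop (285,315); the rack is empty. I carry it to the post.

Emit:
carry_out --plan '[[[0.002,0.02,0,0,0,0,0.36],[0.004,0.05,0,0,0,0,0.36],[0.006,0.085,0,0,0,0,0.36],[0.008,0.12,0,0,0,0,0.36],[0.01,0.155,0,0,0,0,0.36]]]'

```text
time_s: 10.18
eef_pos: [0.5884, -0.1093, 0.3413]
eef_rot: [-0.002, 0.733, 0.68, -0.001]
wrist_force: [0.4, 0.1, -0.7]
opening: 0.368
grasp_force: 11.0
```

Emit:
carry_out --plan '[[[0.002,0.035,0,0,0,-0.005,0.36],[0.004,0.07,0,0,0,-0.01,0.36],[0.006,0.105,0,0,0,-0.015,0.36],[0.008,0.14,0,0,0,-0.02,0.36],[0.01,0.175,0,0,0,-0.025,0.36]]]'

```text
time_s: 10.6
eef_pos: [0.5984, 0.0658, 0.3415]
eef_rot: [-0.002, 0.741, 0.671, -0.001]
wrist_force: [0.9, 0.1, 0.3]
opening: 0.36
grasp_force: 11.0
```

Emit:
carry_out --plan '[[[0.002,0.035,0,0,0,-0.005,0.36],[0.004,0.07,0,0,0,-0.008,0.36],[0.006,0.105,0,0,0,-0.008,0.36],[0.008,0.135,0,0,0,-0.008,0.36],[0.01,0.165,0,0,0,-0.008,0.36]]]'

```text
time_s: 11.02
eef_pos: [0.6084, 0.2307, 0.3413]
eef_rot: [-0.001, 0.744, 0.668, -0.002]
wrist_force: [0.2, 0.6, -2.3]
opening: 0.362
grasp_force: 11.0
```

Emit:
carry_out --plan '[[[0.001,0.025,0,0,0,0,0.36],[0.002,0.045,0,0,0,0,0.36],[0.0035,0.06,0,0,0,0,0.36],[0.0035,0.07,0,0,0,0,0.36],[0.0035,0.074,0,0,0,0,0.36]]]'

```text
time_s: 11.43
eef_pos: [0.6125, 0.3041, 0.3425]
eef_rot: [-0.001, 0.744, 0.669, -0.001]
wrist_force: [0.2, 0.5, -1.0]
opening: 0.366
grasp_force: 11.0
```

Emit:
carry_out --plan '[[[0,0,-0.01,0,0,0,0.36],[0,0,-0.02,0,0,0,0.36],[0,0,-0.03,0,0,0,0.36],[0,0,-0.04,0,0,0,0.36],[0,0,-0.04,0,0,0,0.36]]]'

```text
time_s: 11.85
eef_pos: [0.6119, 0.3017, 0.3003]
eef_rot: [-0.001, 0.744, 0.668, -0.003]
wrist_force: [-0.3, 0.3, -2.4]
opening: 0.362
grasp_force: 11.0
```

```bash
cat > m.py <<'E'
from h import *
import sys
yaw=np.radians(-6.2);R=np.array([[np.cos(yaw),-np.sin(yaw)],[np.sin(yaw),np.cos(yaw)]]);O=np.array([.5992,.2082])
camera("top")
for n in("top","scene"):
    c=camera(n);P=world(c);s=np.dstack([(P[...,:2]-O)@R,P[...,2]])*1000
    if n=="scene":cv2.imwrite("pics/"+sys.argv[1],cv2.resize(c["pixels"][120:300,290:440,::-1],(500,600),interpolation=2))
    for lo in range(176,270,6):
        for nm,a,b in(("clipzone",70,107),):
            m=(abs(s[...,0]-4)<32)&(s[...,1]>a)&(s[...,1]<b)&(s[...,2]>=lo)&(s[...,2]<lo+6)
            if m.sum()>2:q=s[m];print(n,lo,m.sum(),q.min(0).round(1)[:2],q.max(0).round(1)[:2])
o=get_obs();print(o["eef_pos"],o["eef_rot"].round(4),o["wrist_force"].round(1),o["opening"],o["grasp_force"],o["time_s"],"tcp in station",(o["eef_pos"][:2]-O)@R*1000)
E
python3 m.py s6.png
```

```text
top 176 4 [-1.2 71.7] [ 5.9 90.8]
top 182 7 [-0.9 74.5] [  4.6 102.6]
top 188 31 [-0.9 71. ] [  7.9 106.5]
top 194 10 [-0.5 74.1] [  5.8 102.6]
top 230 12 [-20.6  80.6] [ 19.2 103. ]
top 236 10 [-19.7  80.3] [ 16.6 100.7]
top 242 14 [-18.2  80.1] [ 15.5 101.1]
top 248 16 [-16.2  80. ] [ 13.8 101.9]
top 254 16 [-13.6  80.6] [ 12.3 104.1]
top 260 13 [-10.8  80.4] [ 11.  102.1]
top 266 19 [-10.1  80.2] [  9.9 100.2]
scene 176 26 [ 2.5 70.2] [ 11.3 105.9]
scene 182 35 [ 3.5 71. ] [ 11.2 106.5]
scene 188 63 [-0.6 70.5] [ 11.  106.4]
scene 194 9 [ 2.4 75.9] [10.9 99.1]
scene 230 18 [-13.6  80.4] [22.3 99.9]
scene 236 31 [-14.6  79.7] [ 21.3 101.1]
scene 242 26 [15.1 79.7] [ 19.9 100.8]
scene 248 31 [-9.6 79.7] [ 19.1 101.2]
scene 254 29 [-4.5 79.7] [ 16.8 101. ]
scene 260 34 [ 9.3 80.3] [ 16.1 101.1]
scene 266 28 [-6.2 79.8] [ 13.9 101.1]
[0.61320124 0.30263985 0.30427829] [-0.000e+00  7.441e-01  6.681e-01 -1.000e-04] [ 1.3 -0.1 -0.9] 0.3643629095793521 11.016420722007751 12.0 tcp in station [ 3.7199    95.3995963]
```

View pics/s6.png

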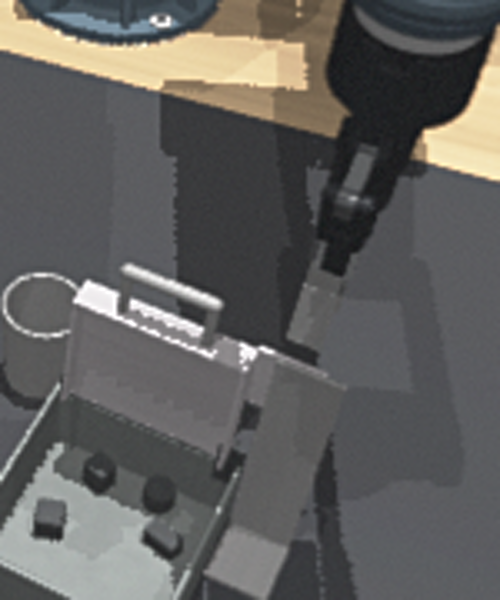

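The jaw is above the post edge but needs about +4 mm in x and +1 mm in y (station). I correct that and lower it.

Emit:
carry_out --plan '[[[0.004,0.0005,0,0,0,0,0.36],[0.004,0.0005,-0.01,0,0,0,0.36],[0.004,0.0005,-0.02,0,0,0,0.36],[0.004,0.0005,-0.025,0,0,0,0.36],[0.004,0.0005,-0.025,0,0,0,0.36]]]'

```text
time_s: 12.42
eef_pos: [0.6159, 0.3033, 0.2763]
eef_rot: [-0.001, 0.744, 0.668, -0.002]
wrist_force: [0.4, 0.1, -0.3]
opening: 0.366
grasp_force: 11.0
```

Emit:
carry_out --plan '[[[0,0,-0.008,0,0,0,0.36],[0,0,-0.016,0,0,0,0.36],[0,0,-0.024,0,0,0,0.36],[0,0,-0.032,0,0,0,0.36],[0,0,-0.036,0,0,0,0.36]]]'

```text
time_s: 12.83
eef_pos: [0.6164, 0.3034, 0.2413]
eef_rot: [-0.0, 0.744, 0.668, -0.001]
wrist_force: [-0.4, -0.3, -2.1]
opening: 0.366
grasp_force: 11.0
```

```bash
python3 m.py s7.png
```

```text
top 176 14 [-15.6  78.4] [ 21.1 102.9]
top 182 17 [-13.8  75.3] [ 19.5 100.9]
top 188 21 [-12.2  70.7] [ 16.8 103.3]
top 194 18 [-10.3  75.2] [ 15.4 102.4]
top 200 16 [-7.4 82.3] [ 14.4 104.1]
top 206 16 [-5.4 81.5] [ 13.2 101.8]
top 212 22 [-2.8 81.6] [ 11.1 105. ]
top 218 13 [-3.6 82.6] [ 12.3 101.5]
top 224 11 [-3.5 82.6] [ 14.3 103.3]
top 230 7 [-2.4 82.4] [15. 96.]
top 236 7 [12.5 82.1] [ 17.2 102.6]
top 242 16 [-5.4 81.6] [ 29.7 103. ]
top 248 15 [-19.6  82.2] [ 33.9 102.7]
top 254 44 [-22.2  80.8] [ 35.1 103.5]
top 260 36 [-22.   81.8] [35.6 99. ]
top 266 12 [-20.9  87. ] [ 29.1 102.5]
scene 176 40 [ 5.1 72.4] [ 26.2 105.8]
scene 182 41 [-9.9 70.3] [ 22.8 106.4]
scene 188 48 [-2.8 70.7] [ 21.5 106.3]
scene 194 24 [-5.2 80.7] [ 20.3 102.1]
scene 200 30 [12.7 80.5] [ 18.3 102.6]
scene 206 29 [ 6.6 81.2] [ 17.9 102.4]
scene 212 14 [ 9.2 81.9] [ 14.5 102. ]
scene 218 17 [13.1 81.6] [ 16.4 101.3]
scene 224 7 [14.5 82.4] [ 16.6 100. ]
scene 236 5 [17.2 80.9] [ 28.3 103.1]
scene 242 13 [-7.9 80.1] [ 30.4 107. ]
scene 248 17 [-8.1 81.5] [ 35.9 106.3]
scene 254 17 [-8.7 85.6] [ 35.9 106.9]
scene 260 10 [28.2 86.8] [ 35.9 107. ]
scene 266 3 [31.6 86.5] [ 35.7 100.2]
[0.61683612 0.30349542 0.24264589] [-2.000e-04  7.439e-01  6.683e-01 -5.000e-04] [ 0.9 -0.6  0.1] 0.3626805445339786 11.011637896299362 12.9833 tcp in station [ 7.24112707 96.64271901]
```

Emit:
carry_out --plan '[[[0,0,-0.002,0,0,0,0.36],[0,0,-0.004,0,0,0,0.36],[0,0,-0.006,0,0,0,0.36],[0,0,-0.008,0,0,0,0.36],[0,0,-0.009,0,0,0,0.36]]]'

```text
time_s: 13.4
eef_pos: [0.617, 0.3035, 0.234]
eef_rot: [-0.0, 0.744, 0.668, -0.0]
wrist_force: [0.1, -1.1, -1.0]
opening: 0.364
grasp_force: 11.0
```

Emit:
carry_out --plan '[[[0,0,-0.001,0,0,0,0.36],[0,0,-0.002,0,0,0,0.36],[0,0,-0.003,0,0,0,0.36],[0,0,-0.003,0,0,0,0.36],[0,0,-0.003,0,0,0,0.36]]]'

```text
time_s: 13.82
eef_pos: [0.6173, 0.3037, 0.232]
eef_rot: [0.0, 0.744, 0.668, 0.0]
wrist_force: [-0.2, 0.1, 3.2]
opening: 0.361
grasp_force: 11.4
```

Contact is beginning. I press a little more, then let the jaw close gradually while keeping down pressure.

Emit:
carry_out --plan '[[[0,0,-0.001,0,0,0,0.36],[0,0,-0.002,0,0,0,0.36],[0,0,-0.003,0,0,0,0.36],[0,0,-0.004,0,0,0,0.36],[0,0,-0.004,0,0,0,0.36]]]'

```text
time_s: 14.23
eef_pos: [0.619, 0.3041, 0.231]
eef_rot: [0.001, 0.744, 0.668, 0.003]
wrist_force: [-0.9, 0.1, 12.7]
opening: 0.362
grasp_force: 12.9
```

Emit:
carry_out --plan '[[[0,0,0,0,0,0,0.4],[0,0,0,0,0,0,0.45],[0,0,0,0,0,0,0.5],[0,0,0,0,0,0,0.55],[0,0,0,0,0,0,0.6]]]'

```text
time_s: 14.65
eef_pos: [0.6162, 0.3034, 0.226]
eef_rot: [-0.001, 0.744, 0.668, -0.001]
wrist_force: [-2.4, 0.8, -0.3]
opening: 0.597
grasp_force: 7.5
```

```bash
python3 m.py s8.png
```

```text
top 176 6 [-7.3 77.5] [11.5 97.8]
top 182 10 [-7.5 77.4] [12.4 93.9]
top 188 16 [-6.4 70.2] [ 8.8 93.8]
top 194 11 [-5.6 74.5] [13.  83.3]
top 200 15 [-4.7 82.8] [ 11.8 105.1]
top 206 38 [-2.8 82. ] [ 15.4 103.6]
top 212 16 [-3.9 83.3] [ 16.5 102.7]
top 218 20 [-8.1 83.1] [ 19.1 102.9]
top 224 13 [-12.1  82.5] [ 20.1 103.5]
top 230 22 [-9.8 81.2] [ 25.7 105.2]
top 236 23 [-25.2  81.8] [ 34.5 103. ]
top 242 21 [-26.6  80.8] [ 33.2 105.3]
top 248 49 [-27.7  81.6] [ 34.7 103.5]
top 254 5 [-23.4  87.1] [35.7 89.1]
top 260 4 [-18.8  87.7] [33.  93.6]
top 266 4 [-24.8  87.2] [34.8 89.3]
scene 176 31 [ 3.6 70.1] [ 15.2 105.8]
scene 182 32 [ 3.3 70.4] [ 16.5 106.6]
scene 188 42 [-0.5 70. ] [ 16.2 105.8]
scene 194 18 [ 8.1 81.1] [ 15.9 106.4]
scene 230 3 [27.2 81.1] [27.9 83.7]
scene 248 4 [-18.9  94.1] [-17.4 100.5]
scene 254 3 [-18.2 101.8] [-16.5 103.6]
[0.6163213  0.30347502 0.22610147] [-6.000e-04  7.439e-01  6.683e-01 -1.100e-03] [-2.4  0.4 -2.1] 0.6004779336785998 7.065110877156258 14.8 tcp in station [ 6.73151702 96.56684088]
```

Emit:
carry_out --plan '[[[-0.001,0,-0.002,0,0,0,0.62],[-0.002,0,-0.004,0,0,0,0.64],[-0.002,0,-0.005,0,0,0,0.66],[-0.002,0,-0.006,0,0,0,0.69],[-0.002,0,-0.006,0,0,0,0.72]]]'

```text
time_s: 15.22
eef_pos: [0.6153, 0.3035, 0.2211]
eef_rot: [0.0, 0.744, 0.668, 0.0]
wrist_force: [0.1, -0.5, -0.1]
opening: 0.72
grasp_force: 0.0
```

Emit:
carry_out --plan '[[[0,0,0,0,0,0,0.8],[0,0,0,0,0,0,0.9],[0,0,0,0,0,0,1],[0,0,0,0,0,0,1],[0,0,0,0,0,0,1]]]'

```text
time_s: 15.63
eef_pos: [0.6152, 0.3035, 0.2213]
eef_rot: [0.0, 0.744, 0.668, 0.0]
wrist_force: [-0.8, 0.3, 1.1]
opening: 0.999
grasp_force: 0.0
```

Emit:
carry_out --plan '[[[0,0,0.02,0,0,0,1],[0,0,0.04,0,0,0,1],[0,0,0.06,0,0,0,1],[0,0,0.08,0,0,0,1],[0,0,0.1,0,0,0,1]]]'

```text
time_s: 16.05
eef_pos: [0.6151, 0.3035, 0.3223]
eef_rot: [0.0, 0.744, 0.668, 0.0]
wrist_force: [1.2, 0.1, -0.8]
opening: 1.003
grasp_force: 0.0
```

Emit:
carry_out --plan '[[[-0.02,0,0,0,0,0,1],[-0.05,0,0,0,0,0,1],[-0.09,0,0,0,0,0,1],[-0.12,0,0,0,0,0,1],[-0.14,0,0,0,0,0,1]]]'

```text
time_s: 16.47
eef_pos: [0.4725, 0.3037, 0.3215]
eef_rot: [-0.0, 0.744, 0.669, -0.0]
wrist_force: [0.1, 0.0, -0.2]
opening: 0.999
grasp_force: 0.0
```

```bash
python3 m.py s9.png
```

```text
top 176 4 [-5.7 78. ] [11.3 84.4]
top 182 6 [-5.4 78.5] [12.3 92.8]
top 188 17 [-5.5 70.5] [10.8 89.1]
top 194 4 [-0.5 72.5] [ 2.  82.6]
top 200 19 [-4.4 81.6] [ 12.  103.6]
top 206 41 [-5.3 82.4] [ 15.5 104.3]
top 212 22 [-9.8 82.8] [ 15.7 103.2]
top 218 19 [-9.3 82.6] [ 23.1 102.9]
top 224 13 [-14.6  82.2] [ 19.7 103.8]
top 230 28 [-18.1  81.4] [ 25.6 105.3]
top 236 22 [-23.9  81.5] [ 27.8 103.5]
top 242 44 [-24.7  80.8] [ 33.3 104.9]
top 248 20 [-23.7  82.2] [ 30.7 103.8]
scene 176 31 [ 4.3 70.4] [ 15.7 105.9]
scene 182 30 [ 2.5 70.9] [ 15.1 106.5]
scene 188 46 [-0.7 70.6] [ 15.5 106.2]
scene 194 26 [-1.9 80.9] [ 15.5 104.8]
scene 200 13 [-0.4 84.1] [ 15.6 101.8]
scene 206 13 [ 9.4 81.8] [ 17.6 102. ]
scene 212 33 [-7.8 81.5] [ 19.3 101.1]
scene 218 28 [-10.7  81.3] [ 21.8 101.6]
scene 224 42 [-13.8  81.4] [ 26.4 102.7]
scene 230 46 [-16.3  80.4] [ 29.5 102.9]
scene 236 40 [-21.1  80.3] [ 32.1 102.7]
scene 242 75 [-22.6  79. ] [ 35.  104.3]
scene 248 20 [-21.7  82.9] [ 33.  102.2]
[0.47431475 0.30390001 0.32216283] [4.000e-04 7.435e-01 6.688e-01 8.000e-04] [ 0.2  0.  -0.5] 1.0010116885920115 0.0 16.6167 tcp in station [-134.49033059   81.65273374]
```

View pics/s9.png

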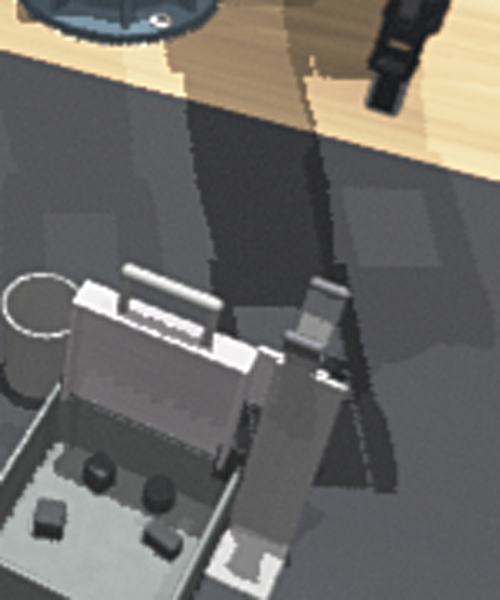

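The clip sits upright over the post and the ear: grip bars at crop (328,288) and (305,343), jaw centred at x about 4.3 and y about 92. The tray is up and all the offcuts are in the box. I check the seating height, then hand in.

Run:
```python
from h import *
from bench import hand_in
r=[]
for n in("top","scene"):
    P0=np.load(n+"0.npz")["P"];P1=world(camera(n))
    f=lambda P,x,y,z:(lambda m:np.percentile(P[m][:,2],[50,90]))((np.hypot(P[...,0]-x,P[...,1]-y)<.045)&(P[...,2]>z))
    d=f(P1,.6134,.2992,.233)-f(P0,.5793,-.2692,.160); print(n,d); r+=list(d)
if abs(np.mean(r)-.073)<.0025: print(hand_in())
```

```text
top [0.07330354 0.07328673]
scene [0.07364356 0.07506079]
the job is handed in; nothing more can be done
None
```

The job is handed in at about 17 s: the tray stands upright with all four offcuts in the scrap box, and the clip is upright over the post and ear, its height within about 1 mm of fully home; nothing touched the bottle, cup, jar or hammer, though I didn't re-measure where they stand.

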